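# Put a stock bin away in the flap locker and shut it

## Task

Put the stock bin that stands on the worktop away in the flap locker, beside the bin already there: raise the clear flap until its folding stay locks and holds it up, and stand the bin on the locker floor. Then push the stay's black thumb pad to unlock it, and lower the flap and press it fully shut. Keep the bin upright so its fittings do not spill, and leave the other things where they are.

Things in the scene. Friction and masses are not known exactly. Their poses are not given: they have to be found in the camera images.
- locker: Light-grey sheet-steel flap locker fixed to the worktop, 380 wide (y), 192 deep (x), 160 high. Origin on the worktop below the flap's hinge, mid-width; x to its back, y to its left seen from the robot. Front wall 40 high, outer face at x -107; back wall inside at x +79; roof, 160 high, from x 0 back; side walls inside at y +-184, their front edge sloping from 70 high at x -107 up to the hinge.
- locker_floor (a point): Point on the locker floor (6 mm above the worktop) above which the bin's centre should stand. The locker's left half holds another bin; on the right the stay folds down within 65 mm of the side wall. Between them are 155 mm free across (y) and 180 mm from front to back wall. This point is 15 mm in front of and 35 mm to the right of the locker's origin.
- flap (a joint): Flap angle (rad): 0 shut (sloping 40 degrees down to the front), 1.93 held up by the locked stay, 1.94 the highest. Up, it leans forward over the opening, 71 degrees above level: no way in from straight above. 0.8 kg, part balanced by a spring, damped: about 3 N at the knob lifts it. Unlocked and let go it sinks in about 4 s, rests 0.05 to 0.1 rad ajar and must be pressed home; pressed shut it stays.
- flap_hinge (a point): Middle of the flap's hinge axis, at the front edge of the locker's roof, 160 mm above the worktop, straight above the locker's origin. The axis runs along the locker's y.
- flap_knob (a point): Centre of the flap's aluminium pull knob, a drum 40 mm wide along the locker's y and 32 mm in diameter, on a 14 mm stem, mid-width, 45 mm in front of the upright hem (36 high) at the flap's lower edge; it moves with the flap. Shut, it lies 157 mm in front of and 104 mm below the hinge axis; at the highest, 41 mm in front of and 184 mm above it. Gripped from left and right it turns in the grip as the flap swings.
- flap_edge (a point): Point on the outer face of the flap's flat aluminium frame just above the hem, mid-width: press down here (or on the knob) to shut it. Shut, it is 100 mm in front of and 74 mm below the hinge axis. The flap is a clear pane in this frame, 380 wide, 146 long down the slope, 7 thick.
- stay_elbow (a joint): Elbow of the two-link folding steel stay inside the locker's right side wall (rad): 0 folded, flap shut; 2.34 links straight; 2.48 snapped over centre to the front, which locks the flap up. At the flap's highest a spring takes it past straight; while the flap is pulled hard up it reads about 2.36 and snaps to 2.48 once let go. Pushed back below 2.2 it folds on by itself.
- stay_pad (a point): Centre of the black thumb pad on the stay's elbow, a roller 24 mm in diameter and 38 long along the locker's y, centre 31 mm in from the right side wall. Locked, it stands in the opening about 71 mm in front of and 42 mm below the hinge axis, overhung by the raised flap. To unlock, push it 20 to 40 mm straight to the back (2 to 3 N). Flap shut, it lies folded near the floor.
- stay_pivot (a point): Lower pivot of the stay on the right side wall (given level across with the pad's centre): the pad swings about it in a circle of 57 mm radius, from a little behind straight above it when locked, backwards and down.
- bin_center (a point): Centre of the stock bin to put away, 42 mm above its underside: grey, open-topped, 140 long (x), 116 wide (y), 85 high over its grip; back (+x) and sides 60 high, clear front (-x, towards the robot) only 34 high; sides step down to it over the front 45 mm. Wall 3 mm. 0.25 to 0.4 kg. Its low front goes to the locker's front. It stands on the worktop right of the locker.
- bin_divider (a point): Grip point on the bin's blue lengthwise divider, 10 mm behind (+x) and 30 mm above the bin's centre, so 13 mm below the divider's top. The divider is 10 mm thick, in the middle of the bin's width, and stands 25 mm above the sides as a carrying grip from 23 mm in front of to 47 mm behind the bin's centre. On each side of it 50 mm are free to the side wall.
- shelved_bin_center (a point): Centre, half-way up, of another bin of the same kind that stands in the left half of the locker; leave it there.
- spray_can_center (a point): Centre of a spray can, 54 mm in diameter and 170 high, left of the locker; leave it.
- parts_case_center (a point): Centre of a flat assortment case, 170 x 230 x 44 mm, far left; leave it.
- wrench: A 190 mm steel wrench lying far right; leave it.

How it is judged:
By the outcome, as a careful person would: the job done as asked, in the order asked, and still so for the second after the job is handed in, with the robot touching nothing.
It also fails if it takes over 72 s, if anything falls off the work surface, if the arm or the gripper's body presses on something with over 40 N, if the wrist force passes 120 N, or if a joint passes its speed limit or range.

## Robot

A 6-joint arm with a two-finger parallel gripper is mounted at the origin on the work surface. World frame = base frame: x ahead of the robot, y to its left, z up, the work surface at z = 0. Lengths are in m, angles in rad, forces in N, time in s.
With the tool pointing down it reaches from about 0.3 to 0.85 m from the base axis. Payload 5.4 kg.
Tool frame: the origin (TCP) lies midway between the tips of the shut fingers; the grasp point (between the pads) lies 19 mm behind it; x points along the fingers, z is the direction in which the jaws open and shut, and the axes are right-handed (so a half turn about x gives the same grasp; the last joint's range is limited). The gripper opens to 85 mm and grips with 20 to 120 N. Pads are 22 mm wide; open, the fingers measure 114 mm over their backs; the gripper's body (76 mm by 85 mm) begins 54 mm behind the grasp point. The pads swing forward as they close: fully open they stand 13 mm farther back than shut.
Start: joints at [1.023, 0.158, 1.597, -0, 1.386, -0.21], TCP at [0.191, 0.542, 0.231] pointing down, gripper open.
Joint ranges: [-2.91, 2.91], [-0.94, 2.29], [0.18, 2.7], [-1.29, 4.43], [0.17, 2.64], [-3, 3]. Speed limits (rad/s): [2.57, 2.57, 3.14, 3.14, 3.14, 3.14].

## Interface

Orientations are given as a unit quaternion [x, y, z, w].
In Python, from rig import ctrl, hand, solver, telemetry, eyes, order gives the robot as it stands. Calls block until the motion is done:
- ctrl.goto(position, orientation): joint-space move of the TCP to a pose.
- ctrl.line_to(position, attitude=None, rate=0.15, stop_force=None): straight line of the TCP; attitude=None keeps the orientation; rate is the mean speed in m/s. With stop_force (N) it stops when the force on the tool has changed by that much, and returns True; else False.
- ctrl.movej(angles): joint-space move.
- hand.move_gripper(opening, f_grip=None): finger opening in m; f_grip is the grip in N (None keeps the last); returns when the fingers have stopped.
- ctrl.pause(seconds).
- solver.solve_ik(position, orientation): joint angles nearest the present ones, or None.
- telemetry.get_state(): the state.
- eyes.snapshot(name): name is "scene" or "top" or "wrist"; returns a dict with "pixels" (384x512x3 uint8, red, green, blue), "z_map" (384x512 float32, m along the optical axis (not along the pixel's ray), 0 where there is no reading), "fx", "fy", "cx", "cy" (pixels), "world_to_cam" (4x4, takes a point from world to camera coordinates). Camera axes: x right, y up, looking along -z (the intrinsics and any distortion apply to the point x, -y, -z); pixel columns grow to the right and rows downward; lengths in m; the calibration is good to about 2 mm. A picture is of the moment at which its call begins.
A pose or a line that the arm cannot do raises ctrl.PlanningError and nothing moves.
- order.close_job(): hands the job in, once; it reports no verdict.
Trained networks look in the newest picture that a camera, given by its name, has taken for a name from the list of things; names that differ only in an ending like _2 or _b are one class to them, and where a whole thing is asked for, a point or a joint stands for the part that bears it (a point fixed in the world has none). Each returns a list of dicts, best first, with "confidence" (0 to 1); they miss things now and then, are a little off and sometimes report something else, mostly with a low value. They report only what shows in the picture. A call takes as long as a camera call.
- eyes.boxes_of(camera, query): "location" ([row, column] in pixels, amid what is visible of it).
The state is a dict: "time_s": time; "qpos": joint angles; "joint_velocities": joint speeds; "effort": joint torques, N m; "tcp_pos": TCP position; "eef_rot": TCP orientation; "ft_force": force on the tool from outside, world axes, zero at the start; "ft_torque": the same for the moment, N m; "opening": finger opening in m.
Only numpy, scipy, OpenCV 4.12 (cv2) and the standard library are available. Lean on these libraries where they do the work, as an engineer would, in place of code of your own. Each camera call takes 0.05 s, during which the arm holds its last target.

## Working session

There is one attempt and no reset: what is moved stays moved. The work goes in short steps, each a Python script; the robot and the scene stay as the last script left them, time stands still between calls to the robot, and variables do not carry over. Pictures are saved under pics/ and viewed, and the job is handed in when it is done.

```bash
ls; mkdir -p pics; python3 - <<'E'
from rig import ctrl, hand, solver, telemetry, eyes, order
import cv2,numpy as np
s=telemetry.get_state();print(s)
for n in ["scene","top","wrist"]:
    d=eyes.snapshot(n)
    cv2.imwrite(f"pics/{n}0.png",d["pixels"][:,:,::-1])
    np.savez(f"pics/{n}0.npz",**d)
    print(n,{k:d[k] for k in d if k not in("pixels","z_map")})
    for q in ["locker","flap_knob","bin_center","bin_divider","stay_pad","shelved_bin_center","spray_can_center","flap_edge","parts_case_center","wrench"]:
        print(q,eyes.boxes_of(n,q)[:2])
print(telemetry.get_state()["time_s"])
E
```

```text
pics
{'time_s': 0.0, 'qpos': array([ 1.02290953e+00,  1.59101102e-01,  1.59825737e+00, -1.16476742e-05,
        1.38619573e+00, -2.10105329e-01]), 'joint_velocities': array([-0.00081839,  0.00160038, -0.00218834,  0.00122316, -0.00182991,
        0.00048055]), 'effort': array([-1.75302834e-03, -3.95998192e+01, -3.31426477e+01, -3.58874677e-04,
        8.46460985e-03, -1.12816457e-05]), 'tcp_pos': array([0.19025166, 0.54196369, 0.23027507]), 'eef_rot': array([-0.40911972,  0.57756511,  0.40856398,  0.57629426]), 'ft_force': array([-0.30922183,  0.63589873,  0.39857861]), 'ft_torque': array([-0.02612544, -0.02521339,  0.00027204]), 'opening': 0.08550997162434361}
scene {'fx': 411.4407308598768, 'fy': 411.4407308598768, 'cx': 251.77297373414132, 'cy': 186.96180540750777, 'world_to_cam': array([[ 0.93712318,  0.34876344,  0.01281423, -0.55817972],
       [-0.29056533,  0.75935455,  0.58219624,  0.0673057 ],
       [ 0.19331823, -0.54931296,  0.81294731, -1.52698714],
       [ 0.        ,  0.        ,  0.        ,  1.        ]])}
locker [{'location': [198.3, 271.5], 'confidence': 0.86}]
f
[... 1591 characters left out ...]
'confidence': 0.76}]
wrench [{'location': [148.5, 393.9], 'confidence': 0.81}]
wrist {'fx': 273.6957040514861, 'fy': 273.6957040514861, 'cx': 252.38832796010607, 'cy': 188.46098073210604, 'world_to_cam': array([[ 3.30920082e-01,  9.43658783e-01, -5.86187288e-06,
        -5.76506460e-01],
       [-9.04455594e-01,  3.17170627e-01, -2.85241778e-01,
         3.73342705e-02],
       [-2.69169050e-01,  9.43975345e-02,  9.58455595e-01,
        -3.79217517e-01],
       [ 0.00000000e+00,  0.00000000e+00,  0.00000000e+00,
         1.00000000e+00]])}
locker []
flap_knob []
bin_center []
bin_divider []
stay_pad []
shelved_bin_center []
spray_can_center []
flap_edge []
parts_case_center []
wrench []
1.65
```

View pics/top0.png

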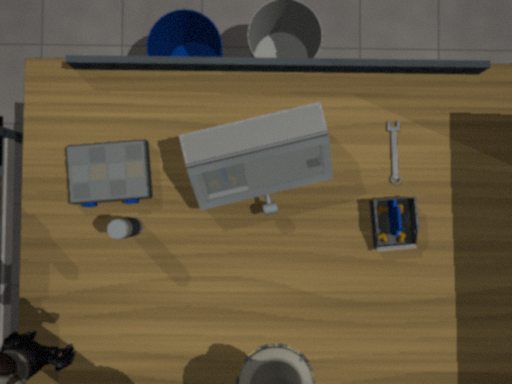

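View pics/scene0.png

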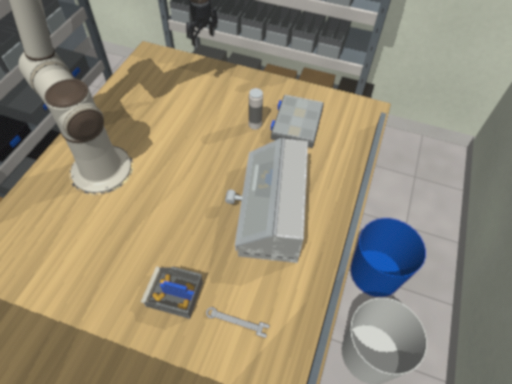

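The top view shows the locker at about (col 258, row 155), turned some 13°, its knob at (270, 208), and the bin at (394, 223) with its low front toward the robot. The can is at (122, 228), the case at (108, 172) and the wrench at (394, 150).

```bash
cat > h.py <<'E'
import numpy as np,cv2
def cloud(d):
    z=d["z_map"].astype(float);v,u=np.mgrid[:384,:512]
    P=np.stack([(u-d["cx"])/d["fx"]*z,-(v-d["cy"])/d["fy"]*z,-z],-1)
    T=np.linalg.inv(d["world_to_cam"]);W=P@T[:3,:3].T+T[:3,3]
    W[z<=0]=np.nan
    return W
E
python3 - <<'E'
from h import *
for n in ["top","scene"]:
    d=dict(np.load(f"pics/{n}0.npz"));W=cloud(d)
    print(n,"table z",np.nanmedian(W[300:330,150:200,2]) if n=="top" else np.nanmedian(W[200:230,120:180,2]))
    z=W[...,2];x=W[...,0];y=W[...,1]
    m=(abs(z-.16)<.006)&(x>.4)&(x<.9)&(abs(y)<.3)
    p=W[m][:,:2].astype(np.float32)
    r=cv2.minAreaRect(p);print("roof",len(p),np.median(z[m]),r);print(cv2.boxPoints(r))
    # bin
    m=(z>.05)&(z<.1)&(y<-.2)&(y>-.5)&(x>.35)&(x<.7)
    p=W[m][:,:2].astype(np.float32);r=cv2.minAreaRect(p);print("bin rim",len(p),r,cv2.boxPoints(r))
    m2=m&(z>.072);p=W[m2][:,:2].astype(np.float32);r=cv2.minAreaRect(p);print("div",len(p),r,z[m2].max(),cv2.boxPoints(r))
    # knob
    m=(z>.04)&(z<.085)&(x>.38)&(x<.62)&(y>-.1)&(y<.1);print("knobarea",m.sum())
    vs,us=np.where(m)
    print(vs.min(),vs.max(),us.min(),us.max())
d=dict(np.load("pics/top0.npz"));W=cloud(d)
for v in range(192,218,3): print(v,[tuple(np.round(W[v,u],3)) for u in range(258,284,5)])
for n,b in [("top",(90,230,170,430)),("scene",(130,330,130,330))]:
    im=cv2.imread(f"pics/{n}0.png")[b[0]:b[1],b[2]:b[3]]
    cv2.imwrite(f"pics/{n}0c.png",cv2.resize(im,None,fx=3,fy=3,interpolation=cv2.INTER_CUBIC))
E
```

```text
top table z 0.0002794413832957199
roof 5572 0.16057923520200357 ((0.69322270154953, 0.06592462956905365), (0.10961765050888062, 0.38017550110816956), 14.181798934936523)
[[ 0.5935129   0.23679097]
 [ 0.68665564 -0.131798  ]
 [ 0.7929325  -0.10494171]
 [ 0.69978976  0.26364726]]
bin rim 486 ((0.4878159463405609, -0.33745503425598145), (0.11175249516963959, 0.12407341599464417), 5.311829566955566) [[ 0.42643654 -0.28085756]
 [ 0.43792278 -0.40439814]
 [ 0.54919535 -0.3940525 ]
 [ 0.5377091  -0.27051193]]
div 118 ((0.4856381118297577, -0.3373984396457672), (0.06716746091842651, 0.013106118887662888), 4.706409454345703) 0.09380688850521479 [[ 0.45162997 -0.33362302]
 [ 0.4527053  -0.34668496]
 [ 0.5196463  -0.34117386]
 [ 0.5185709  -0.32811192]]
knobarea 634
175 214 242 314
scene table z 0.0014453957299918052
roof 3128 0.16102241108971016 ((0.6905300617218018, 0.0658867210149765), (0.1079648956656456, 0.38407614827156067), 13.89695930480957)
[[ 0.5920047   0.23933837]
 [ 0.6842508  -0.13349557]
 [ 0.7890554  -0.10756493]
 [ 0.69680935  0.265269  ]]
bin rim 485 ((0.4817020297050476, -0.3
[... 2997 characters left out ...]
95), np.float64(0.054), np.float64(-0.001)), (np.float64(0.495), np.float64(0.039), np.float64(0.003)), (np.float64(0.496), np.float64(0.027), np.float64(0.066)), (np.float64(0.495), np.float64(0.01), np.float64(0.001)), (np.float64(0.496), np.float64(-0.005), np.float64(0.001)), (np.float64(0.496), np.float64(-0.02), np.float64(0.001))]
216 [(np.float64(0.486), np.float64(0.054), np.float64(0.001)), (np.float64(0.486), np.float64(0.039), np.float64(0.006)), (np.float64(0.486), np.float64(0.024), np.float64(-0.005)), (np.float64(0.487), np.float64(0.01), np.float64(-0.001)), (np.float64(0.487), np.float64(-0.005), np.float64(0.001)), (np.float64(0.487), np.float64(-0.02), np.float64(0.004))]
```

```bash
cat >> h.py <<'E'
from scipy.spatial.transform import Rotation as R
YAW=np.deg2rad(14.05); O=np.array([.662,.0583])
BYAW=np.deg2rad(4.75); B=np.array([.472,-.338])
def w(x,y,z,o=O,yaw=YAW):
    c,s=np.cos(yaw),np.sin(yaw); return np.array([o[0]+c*x-s*y,o[1]+s*x+c*y,z])
def tdir(el,yaw):
    return np.array([np.cos(yaw)*np.cos(el),np.sin(yaw)*np.cos(el),-np.sin(el)])
def quat(el_deg,yaw=YAW,flip=1):
    x=tdir(np.deg2rad(el_deg),yaw); z=flip*np.array([-np.sin(yaw),np.cos(yaw),0]); y=np.cross(z,x)
    return R.from_matrix(np.stack([x,y,z],1)).as_quat()
def tcp(grip,el_deg,yaw=YAW,d=.019):  # tcp for a given grasp-point
    return np.asarray(grip)+d*tdir(np.deg2rad(el_deg),yaw)
def knob(a): # locker x,z at flap angle a
    t=np.arctan2(-.104,-.157)-a; r=np.hypot(.157,.104)
    return r*np.cos(t), .160+r*np.sin(t)
E
python3 - <<'E'
from h import *
from rig import solver,telemetry,ctrl
s=telemetry.get_state(); print(R.from_quat(s["eef_rot"]).as_matrix().round(2))
d=dict(np.load("pics/wrist0.npz"));T=np.linalg.inv(d["world_to_cam"]);
print("cam in tool",R.from_quat(s["eef_rot"]).as_matrix().T@(T[:3,3]-s["tcp_pos"]))
print(knob(0),knob(1.94))
for f in (1,-1):
  for el in (35,45):
    for nm,p,y in [("k0",w(knob(0)[0],0,knob(0)[1]),YAW),("k1",w(knob(1)[0],0,knob(1)[1]),YAW),("k2",w(knob(1.94)[0],0,knob(1.94)[1]),YAW)]:
        q=solver.solve_ik(tcp(p,el,y),quat(el,y,f)); print(f,el,nm,None if q is None else np.round(q,2))
  for el in (28,35):
    for nm,p,y in [("bin",w(.01,0,.072,B,BYAW),BYAW),("binup",w(.01,0,.2,B,BYAW),BYAW),("pre",w(-.2,-.035,.14),YAW),("in",w(-.01,-.035,.128),YAW),("place",w(-.005,-.035,.078),YAW)]:
        q=solver.solve_ik(tcp(p,el,y),quat(el,y,f)); print(f,el,nm,None if q is None else np.round(q,2))
  for nm,p,el in [("pad0",w(-.12,-.153,.118),30),("pad1",w(-.045,-.153,.118),30),("press",w(-.1,0,.086),50)]:
        q=solver.solve_ik(p,quat(el,YAW,f)); print(f,nm,None if q is None else np.round(q,2))
print(telemetry.get_state()["time_s"])
E
```

```text
[[-0.   -0.94  0.33]
 [-0.    0.33  0.94]
 [-1.   -0.   -0.  ]]
cam in tool [-0.14283254  0.07270282  0.00148359]
(np.float64(-0.15699999999999997), np.float64(0.05599999999999998)) (np.float64(-0.04033491927636535), np.float64(0.3439513367360213))
1 35 k0 [-0.56  0.05  2.52  1.85  0.66  2.26]
1 35 k1 [-0.61 -0.67  2.54  1.01  0.82 -2.98]
1 35 k2 [-0.33 -0.32  2.1   0.82  0.65 -2.63]
1 45 k0 [-0.48 -0.03  2.46  1.44  0.49  2.72]
1 45 k1 [-0.52 -0.59  2.42  0.73  0.83 -2.71]
1 45 k2 [-0.29 -0.25  1.97  0.53  0.78 -2.36]
1 28 bin [-1.29  0.38  2.14  1.42  1.06  2.28]
1 28 binup [-1.29  0.05  2.16  1.27  1.13  2.62]
1 28 pre [-0.86 -0.36  2.67  1.47  0.92  2.56]
1 28 in [-0.39  0.21  2.18  1.94  0.59  2.37]
1 28 place [-0.38  0.36  2.15  2.1   0.64  2.19]
1 35 bin [-1.24  0.32  2.13  1.3   0.97  2.43]
1 35 binup [-1.24  0.01  2.12  1.13  1.07  2.77]
1 35 pre [-0.79 -0.42  2.62  1.28  0.83  2.8 ]
1 35 in [-0.36  0.17  2.14  1.64  0.49  2.69]
1 35 place [-0.35  0.31  2.11  1.85  0.5   2.45]
1 pad0 [-0.84  0.09  2.3   1.51  0.87  2.48]
1 pad1 [-0.67  0.22  2.14  1.61  0.76  2.51]
1 press [
[... 248 characters left out ...]
2.42  0.73  0.83  0.43]
-1 45 k2 [-0.29 -0.25  1.97  0.53  0.78  0.78]
-1 28 bin [-1.29  0.38  2.14  1.42  1.06 -0.86]
-1 28 binup [-1.29  0.05  2.16  1.27  1.13 -0.52]
-1 28 pre [-0.86 -0.36  2.67  1.47  0.92 -0.58]
-1 28 in [-0.39  0.21  2.18  1.94  0.59 -0.77]
-1 28 place [-0.38  0.36  2.15  2.1   0.64 -0.95]
-1 35 bin [-1.24  0.32  2.13  1.3   0.97 -0.71]
-1 35 binup [-1.24  0.01  2.12  1.13  1.07 -0.38]
-1 35 pre [-0.79 -0.42  2.62  1.28  0.83 -0.35]
-1 35 in [-0.36  0.17  2.14  1.64  0.49 -0.45]
-1 35 place [-0.35  0.31  2.11  1.85  0.5  -0.69]
-1 pad0 [-0.84  0.09  2.3   1.51  0.87 -0.66]
-1 pad1 [-0.67  0.22  2.14  1.61  0.76 -0.63]
-1 press [-0.36 -0.05  2.3   0.95  0.47  0.19]
1.65
```

View pics/top0c.png

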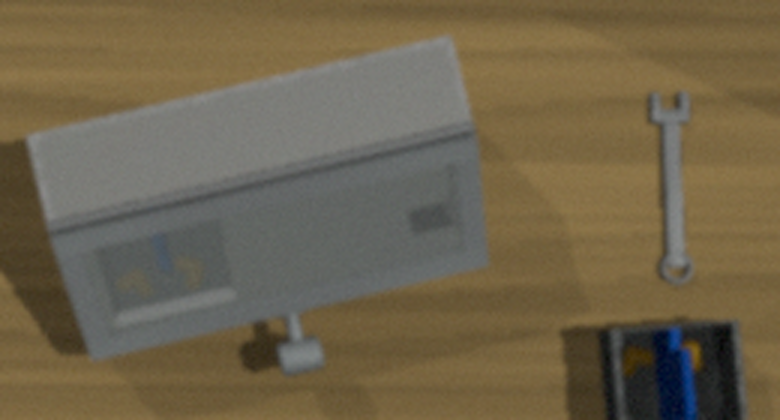

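```bash
python3 - <<'E'
from h import *
from rig import *
def T(m): 
    s=telemetry.get_state(); print(m,round(s["time_s"],2),s["tcp_pos"].round(3),s["ft_force"].round(1),round(s["opening"],4))
k=knob(0); kp=w(k[0],0,k[1]); u=-tdir(np.deg2rad(45),YAW); q=quat(45,YAW,-1)
for a in (.28,.10):
    print(a,solver.solve_ik(tcp(kp+a*u,45),q))
ctrl.goto(tcp(kp+.10*u+[0,0,.08],45),q); T("hi")
ctrl.line_to(tcp(kp+.10*u,45),rate=.25); T("pre")
d=eyes.snapshot("wrist"); cv2.imwrite("pics/w1.png",d["pixels"][:,:,::-1])
d=eyes.snapshot("scene"); cv2.imwrite("pics/s1.png",d["pixels"][:,:,::-1])
E
```

```text
0.28 None
0.1 [-0.68891854 -0.59473     2.65983018  0.93113754  0.78762801  0.04884045]
hi 3.79 [0.454 0.007 0.194] [ 0.1 -0.7  0.3] 0.0852
pre 4.26 [0.454 0.007 0.113] [ 0.4 -0.6  0.4] 0.0852
```

View pics/w1.png

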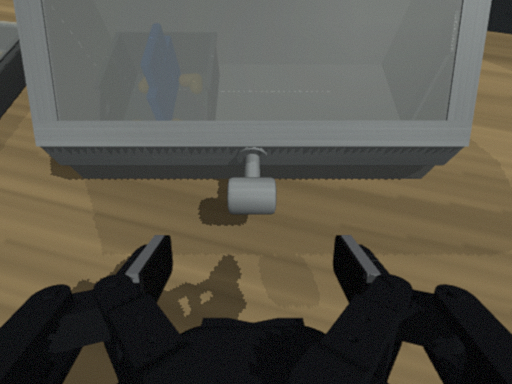

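View pics/s1.png

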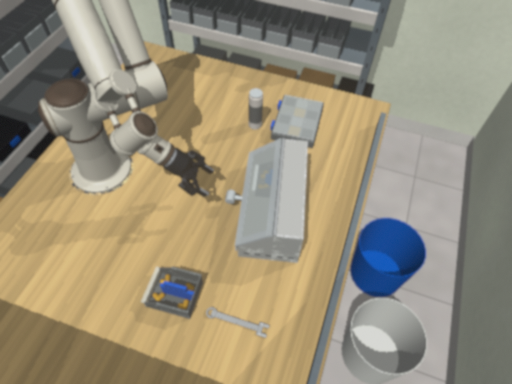

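The wrist view shows the knob at (252, 195), centred between the fingertips (cols 155 to 350) and with the hem level in the picture, so the pose fits. I grip it and raise the flap.

```bash
python3 - <<'E'
from h import *
from rig import *
def T(m): 
    s=telemetry.get_state(); print(m,round(s["time_s"],2),s["tcp_pos"].round(3),s["ft_force"].round(1),round(s["opening"],4))
q=quat(45,YAW,-1)
k=knob(0); kp=w(k[0],0,k[1])
st=ctrl.line_to(tcp(kp,45),rate=.2,stop_force=12); T(f"at {st}")
if not st:
    hand.move_gripper(.03,25); T("grip")
    for i,a in enumerate(np.linspace(0,1.935,14)[1:]):
        k=knob(a); ctrl.line_to(tcp(w(k[0],0,k[1]),45),rate=.15)
        T(f"a{a:.2f}")
        f=telemetry.get_state()["ft_force"]
        if np.linalg.norm(f)>45: print("stop");break
    d=eyes.snapshot("scene"); cv2.imwrite("pics/s2.png",d["pixels"][:,:,::-1])
E
```

```text
at False 5.16 [0.523 0.023 0.044] [ 0.4 -0.2  0.1] 0.0852
grip 5.64 [0.522 0.025 0.043] [-13.7   2.6  14.6] 0.0397
a0.15 5.97 [0.509 0.022 0.068] [0.4 5.5 1.6] 0.0401
a0.30 6.31 [0.499 0.019 0.093] [-0.4  6.  -0.7] 0.0399
a0.45 6.64 [0.493 0.018 0.12 ] [-2.7  4.6  0.1] 0.0394
a0.60 6.97 [0.491 0.017 0.147] [-6.1  4.  -0.9] 0.0398
a0.74 7.31 [0.493 0.018 0.175] [-12.    2.7   2.4] 0.0393
a0.89 7.64 [0.5   0.019 0.202] [-14.9   2.5   3.8] 0.0397
a1.04 7.97 [0.51  0.022 0.229] [-15.    3.7   4.6] 0.0401
a1.19 8.31 [0.524 0.025 0.253] [-9.   4.6  3.1] 0.0396
a1.34 8.64 [0.541 0.03  0.275] [-5.5  5.   2.9] 0.0395
a1.49 8.97 [0.562 0.035 0.294] [-5.1  5.   0.9] 0.0392
a1.64 9.31 [0.584 0.04  0.31 ] [-5.7  4.7  1.2] 0.0395
a1.79 9.64 [0.609 0.047 0.322] [-2.8  5.   2.4] 0.0395
a1.94 9.97 [0.635 0.053 0.33 ] [-4.   5.3  2.5] 0.0395
```

View pics/s2.png

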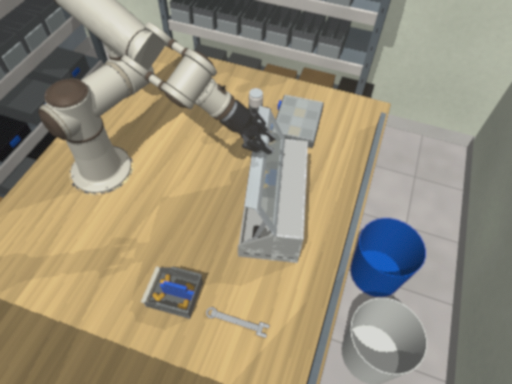

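```bash
python3 - <<'E'
from h import *
from rig import *
def T(m): 
    s=telemetry.get_state(); print(m,round(s["time_s"],2),s["tcp_pos"].round(3),s["ft_force"].round(1),round(s["opening"],4))
s=telemetry.get_state()
k=knob(1.935)
k2=knob(1.995)
st=ctrl.line_to(tcp(w(k2[0],0,k2[1]+.002),45),rate=.05,stop_force=14);T(f"up {st}")
ctrl.pause(.2)
k=knob(1.93); ctrl.line_to(tcp(w(k[0],0,k[1]),45),rate=.06);T("back")
d=eyes.snapshot("scene"); cv2.imwrite("pics/s3.png",cv2.resize(d["pixels"][120:270,200:340,::-1],None,fx=4,fy=4,interpolation=cv2.INTER_CUBIC))
print(eyes.boxes_of("scene","stay_pad"))
np.savez("pics/s3.npz",**d)
E
```

```text
up False 10.41 [0.645 0.055 0.333] [-2.8  5.4 -1.9] 0.0394
back 10.97 [0.634 0.053 0.33 ] [-1.6  6.6  0.2] 0.0393
[{'location': [228.4, 258.2], 'confidence': 0.4}]
```

View pics/s3.png

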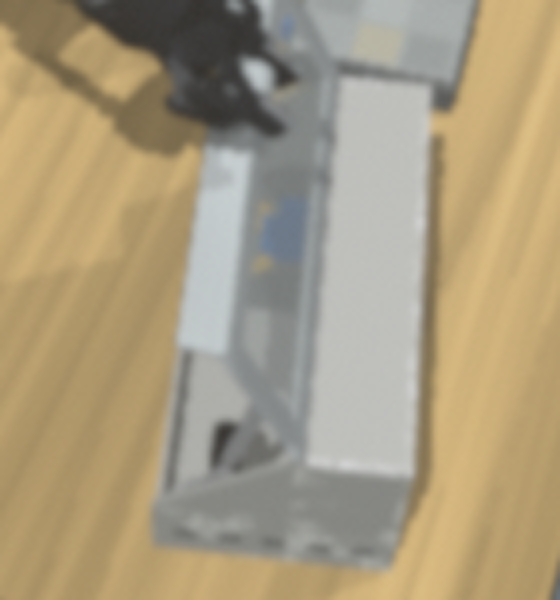

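The picture shows the flap up, with the black pad at about (257, 230). I check its position against the locked one.

```bash
python3 - <<'E'
from h import *
d=dict(np.load("pics/s3.npz"));W=cloud(d)
p=d["pixels"].astype(int)
c,s=np.cos(YAW),np.sin(YAW)
m=np.zeros((384,512),bool);m[222:242,250:266]=True
m&=p.sum(2)<200
q=W[m]; L=np.c_[(q[:,:2]-O)@np.array([[c,-s],[s,c]]),q[:,2]]
print(m.sum(),np.median(L,0),np.percentile(L,[10,90],axis=0))
# expected pixel of locked pad centre, and straight
for x,z in [(-.071,.118),(-.065,.12),(-.06,.12)]:
    P=d["world_to_cam"]@np.r_[w(x,-.153,z),1]; print(d["cx"]+d["fx"]*P[0]/-P[2], d["cy"]-d["fy"]*P[1]/-P[2])
E
```

```text
6 [-0.0576945  -0.14872098  0.1205659 ] [[-0.05832699 -0.15271632  0.11904328]
 [-0.05533519 -0.14507578  0.12202626]]
250.63027694459015 229.30001962860484
252.6022097611743 229.17527134411077
254.24047152119715 229.34519241821786
```

```bash
python3 - <<'E'
from h import *
from rig import *
def T(m): 
    s=telemetry.get_state(); print(m,round(s["time_s"],2),s["tcp_pos"].round(3),s["ft_force"].round(1),round(s["opening"],4))
k=knob(1.995); ctrl.line_to(tcp(w(k[0],0,k[1]),45),rate=.06); T("1.995")
k2=knob(2.12)
st=ctrl.line_to(tcp(w(k2[0],0,k2[1]+.002),45),rate=.05,stop_force=18);T(f"up {st}")
ctrl.pause(.3);T("p")
d=eyes.snapshot("scene"); cv2.imwrite("pics/s4.png",cv2.resize(d["pixels"][120:270,200:340,::-1],None,fx=4,fy=4,interpolation=cv2.INTER_CUBIC))
np.savez("pics/s4.npz",**d)
E
```

```text
1.995 11.43 [0.646 0.056 0.333] [-4.1  6.5  3.3] 0.0395
up True 11.78 [0.656 0.058 0.334] [-22.   -5.1  10. ] 0.0395
p 12.07 [0.656 0.058 0.334] [-20.4  -4.6   9.5] 0.0399
```

View pics/s4.png

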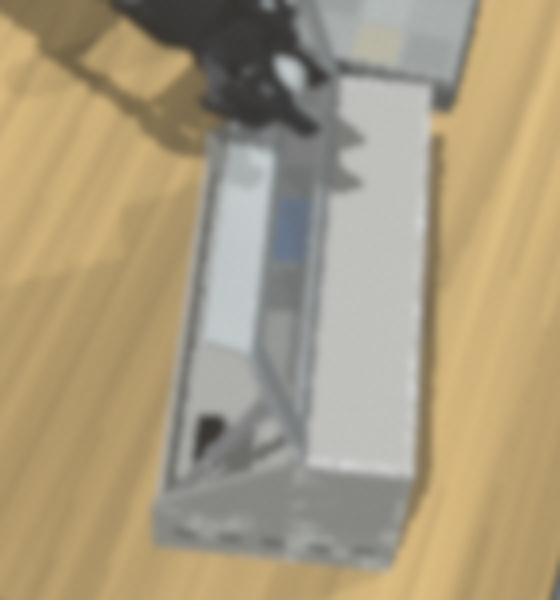

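```bash
python3 - <<'E'
from h import *
from rig import *
def T(m): 
    s=telemetry.get_state(); print(m,round(s["time_s"],2),s["tcp_pos"].round(3),s["ft_force"].round(1),round(s["opening"],4))
xh=np.array([np.cos(YAW),np.sin(YAW),0])
p=telemetry.get_state()["tcp_pos"]
ctrl.line_to(p-.005*xh,rate=.05);ctrl.pause(.2);T("back")
d=eyes.snapshot("scene"); a=d["pixels"][120:270,200:340,::-1]
hand.move_gripper(.085);ctrl.pause(.2);T("open")
d=eyes.snapshot("scene"); b=d["pixels"][120:270,200:340,::-1]
np.savez("pics/s5.npz",**d)
d=eyes.snapshot("wrist"); cv2.imwrite("pics/w5.png",d["pixels"][:,:,::-1])
cv2.imwrite("pics/s5.png",cv2.resize(np.hstack([a,b]),None,fx=2.8,fy=2.8,interpolation=cv2.INTER_CUBIC))
E
```

```text
back 12.59 [0.651 0.057 0.333] [-1.7  1.8 -2.7] 0.0392
open 13.36 [0.651 0.057 0.334] [-0.8 -0.6  0.3] 0.085
```

View pics/s5.png

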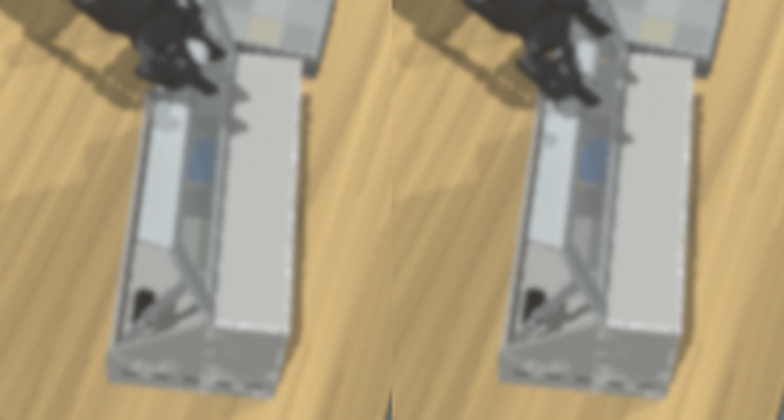

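View pics/w5.png

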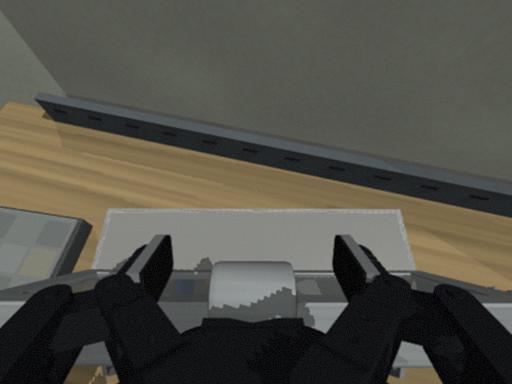

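The pad sits at (251, 228), where the locked position projects to (250.6, 229.3), and the flap stays up with the gripper open. On to the bin.

```bash
python3 - <<'E'
from h import *
from rig import *
def T(m): 
    s=telemetry.get_state(); print(m,round(s["time_s"],2),s["tcp_pos"].round(3),s["ft_force"].round(1),round(s["opening"],4),s["qpos"].round(2))
p=telemetry.get_state()["tcp_pos"]; u=-tdir(np.deg2rad(45),YAW)
EL=32
q=quat(EL,BYAW,1)
hi=tcp(w(.01,0,.072+.12,B,BYAW),EL,BYAW,.020); 
print(solver.solve_ik(hi,q))
ctrl.line_to(p+.10*u,rate=.25);T("ret")
ctrl.goto(hi,q);T("hi")
hand.move_gripper(.05)
ctrl.line_to(hi-[0,0,.07],rate=.2);T("pre")
d=eyes.snapshot("scene"); np.savez("pics/s6.npz",**d)
cv2.imwrite("pics/s6.png",cv2.resize(d["pixels"][130:330,80:280,::-1],None,fx=3,fy=3,interpolation=cv2.INTER_CUBIC))
d=eyes.snapshot("top");cv2.imwrite("pics/t6.png",cv2.resize(d["pixels"][130:330,230:430,::-1],None,fx=3,fy=3,interpolation=cv2.INTER_CUBIC))
E
```

```text
[-1.25978992  0.04847699  2.14127901  1.20085822  1.08869086  2.68023168]
ret 14.01 [0.582 0.04  0.404] [ 0.1 -0.5 -0.7] 0.0853 [-0.36 -0.44  1.97  0.5   1.    0.82]
hi 15.64 [ 0.499 -0.335  0.181] [-0.7 -0.2  0.9] 0.0852 [-1.26  0.05  2.14  1.2   1.09  2.68]
pre 16.58 [ 0.499 -0.336  0.112] [-0.6 -0.4 -0. ] 0.05 [-1.26  0.21  2.15  1.29  1.04  2.5 ]
```

View pics/s6.png

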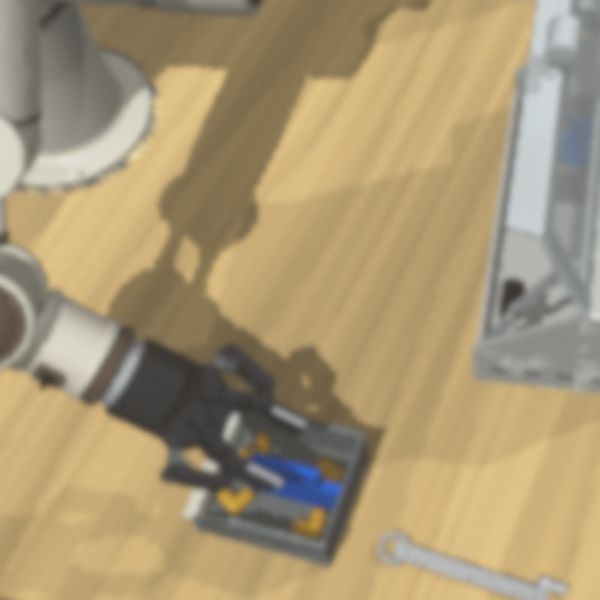

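View pics/t6.png

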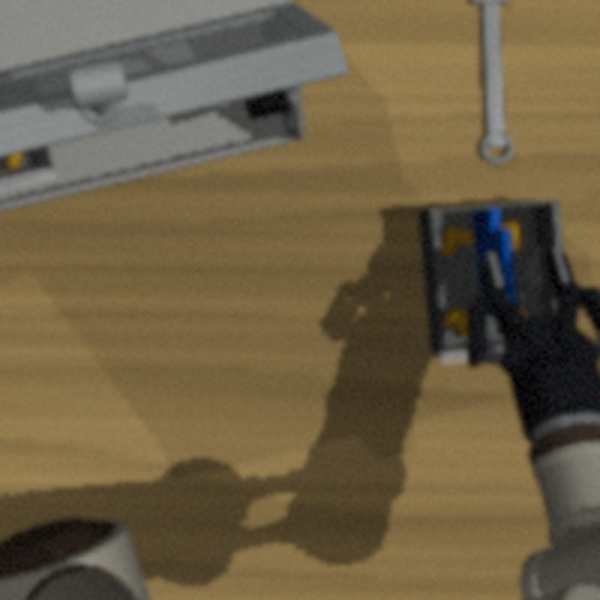

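The oblique view shows the fingers straddling the blue divider once the 5 cm height difference is allowed for. The TCP and divider coordinates agree too (y -0.336 for both). I descend with a force guard.

```bash
python3 - <<'E'
from h import *
from rig import *
def T(m): 
    s=telemetry.get_state(); print(m,round(s["time_s"],2),s["tcp_pos"].round(3),s["ft_force"].round(1),round(s["opening"],4))
p=telemetry.get_state()["tcp_pos"]
hi=tcp(w(.01,0,.072,B,BYAW),32,BYAW,.020)
st=ctrl.line_to(hi,rate=.12,stop_force=8);T(f"down {st}")
if not st:
    hand.move_gripper(.0,60);T("grip")
    ctrl.line_to(telemetry.get_state()["tcp_pos"]+[0,0,.03],rate=.1);T("lift")
d=eyes.snapshot("scene"); np.savez("pics/s7.npz",**d)
cv2.imwrite("pics/s7.png",cv2.resize(d["pixels"][130:330,80:280,::-1],None,fx=3,fy=3,interpolation=cv2.INTER_CUBIC))
E
```

```text
down False 17.25 [ 0.499 -0.336  0.062] [-0.2  0.7  0.3] 0.0499
grip 17.69 [ 0.499 -0.336  0.062] [-3.5  1.9  5.9] 0.0092
lift 18.15 [ 0.499 -0.336  0.092] [ 0.2 -0.5 -4.4] 0.009
```

View pics/s7.png

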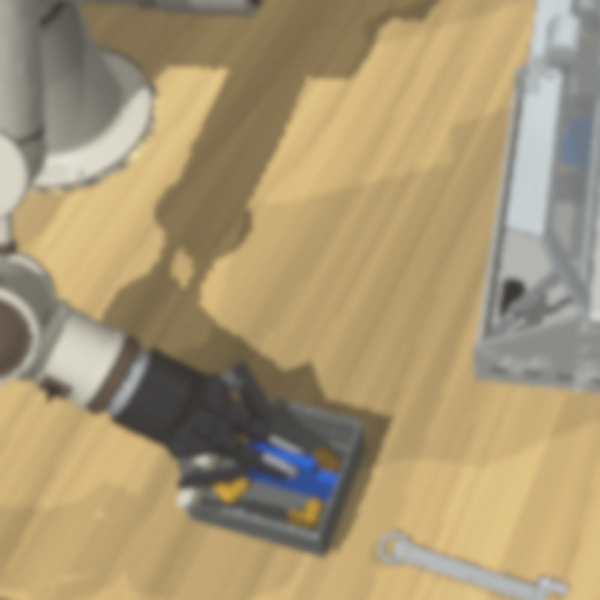

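```bash
python3 - <<'E'
from h import *
from rig import *
d=dict(np.load("pics/s7.npz"));W=cloud(d);px=d["pixels"].astype(int)
c,s=np.cos(BYAW),np.sin(BYAW)
L=np.concatenate([(W[...,:2]-B)@np.array([[c,-s],[s,c]]),W[...,2:]],-1)
for nm,m in [("right rim",(abs(L[...,1]+.0565)<.004)&(L[...,0]>-.02)&(L[...,0]<.07)&(L[...,2]>.07)),("back rim",(abs(L[...,0]-.068)<.005)&(abs(L[...,1])<.055)&(L[...,2]>.07))]:
    q=L[m]; print(nm,len(q),np.polyfit(q[:,0] if nm[0]=="r" else q[:,1],q[:,2],1),np.median(q,0))
def T(m): 
    s=telemetry.get_state(); print(m,round(s["time_s"],2),s["tcp_pos"].round(3),s["ft_force"].round(1),round(s["opening"],4))
EL=32
p=telemetry.get_state()["tcp_pos"]
ctrl.line_to(p+[0,0,.036],rate=.15)   # bin bottom .066
zt=.062+.066
off=np.array([.499-.472,-.336+.338]); cb=np.array([off[0]*c+off[1]*s,-off[0]*s+off[1]*c]); print(cb)
def tb(x,y,bot): # tcp for bin centre at locker x,y, bottom height
    q=w(x+cb[0],y+cb[1],.062+bot); return q
ctrl.line_to(tb(-.23,-.035,.066),attitude=quat(EL,YAW,1),rate=.17);T("pre")
d=eyes.snapshot("scene"); a=d["pixels"][110:310,130:330,::-1]
cv2.imwrite("pics/s8.png",cv2.resize(a,None,fx=3,fy=3,interpolation=cv2.INTER_CUBIC))
d=eyes.snapshot("top");cv2.imwrite("pics/t8.png",cv2.resize(d["pixels"][100:300,170:370,::-1],None,fx=3,fy=3,interpolation=cv2.INTER_CUBIC))
E
```

```text
right rim 90 [-0.02149716  0.08692685] [ 0.02588678 -0.05772991  0.08942136]
back rim 102 [0.00343161 0.08512936] [ 0.0675263  -0.00204302  0.08788444]
[ 0.02707288 -0.00024269]Traceback (most recent call last):
  File "<stdin>", line 17, in <module>
rig.PlanningError: the arm cannot follow that straight line within its joint ranges
```

The held bin is level. The straight transit line is infeasible, so I look for one that works.

```bash
python3 - <<'E'
from h import *
from rig import *
s=telemetry.get_state();print(s["time_s"],s["tcp_pos"],s["qpos"].round(2))
cb=np.array([.027,0])
EL=32
from scipy.spatial.transform import Slerp
p0=s["tcp_pos"]
def chk(p1,q1):
    S=Slerp([0,1],R.from_quat([s["eef_rot"],q1]))
    out=[]
    for t in np.linspace(0,1,11):
        q=solver.solve_ik(p0+t*(p1-p0),S(t).as_quat()); out.append(None if q is None else (q[2].round(2),q[5].round(2)))
    return out
for x in (-.23,-.21,-.19):
  for bot in (.066,.1):
    print(x,bot,chk(w(x+.027,-.035,.062+bot),quat(EL,YAW,1)))
E
```

```text
18.5833 [ 0.49860854 -0.33545404  0.12689748] [-1.26  0.17  2.15  1.27  1.04  2.54]
-0.23 0.066 [(np.float64(2.15), np.float64(2.54)), (np.float64(2.21), np.float64(2.53)), (np.float64(2.27), np.float64(2.52)), (np.float64(2.33), np.float64(2.52)), (np.float64(2.39), np.float64(2.53)), (np.float64(2.45), np.float64(2.54)), (np.float64(2.51), np.float64(2.55)), (np.float64(2.56), np.float64(2.58)), (np.float64(2.61), np.float64(2.62)), (np.float64(2.66), np.float64(2.66)), None]
-0.23 0.1 [(np.float64(2.15), np.float64(2.54)), (np.float64(2.21), np.float64(2.54)), (np.float64(2.27), np.float64(2.54)), (np.float64(2.33), np.float64(2.55)), (np.float64(2.39), np.float64(2.57)), (np.float64(2.45), np.float64(2.6)), (np.float64(2.51), np.float64(2.64)), (np.float64(2.56), np.float64(2.68)), (np.float64(2.61), np.float64(2.74)), (np.float64(2.65), np.float64(2.81)), (np.float64(2.7), np.float64(2.9))]
-0.21 0.066 [(np.float64(2.15), np.float64(2.54)), (np.float64(2.21), np.float64(2.53)), (np.float64(2.27), np.float64(2.53)), (np.float64(2.33), np.float64(2.53)), (np.float64(2.38), np.floa
[... 825 characters left out ...]
2.53)), (np.float64(2.37), np.float64(2.54)), (np.float64(2.42), np.float64(2.55)), (np.float64(2.46), np.float64(2.56)), (np.float64(2.51), np.float64(2.58)), (np.float64(2.54), np.float64(2.6)), (np.float64(2.57), np.float64(2.63)), (np.float64(2.59), np.float64(2.65))]
-0.19 0.1 [(np.float64(2.15), np.float64(2.54)), (np.float64(2.21), np.float64(2.54)), (np.float64(2.27), np.float64(2.55)), (np.float64(2.32), np.float64(2.56)), (np.float64(2.37), np.float64(2.58)), (np.float64(2.42), np.float64(2.61)), (np.float64(2.46), np.float64(2.64)), (np.float64(2.5), np.float64(2.68)), (np.float64(2.54), np.float64(2.73)), (np.float64(2.57), np.float64(2.78)), (np.float64(2.59), np.float64(2.84))]
```

Going to x -0.20 instead; the bin's rear clears the front wall there.

```bash
python3 - <<'E'
from h import *
from rig import *
def T(m): 
    s=telemetry.get_state(); print(m,round(s["time_s"],2),s["tcp_pos"].round(3),s["ft_force"].round(1),round(s["opening"],4))
ctrl.line_to(w(-.20+.027,-.035,.062+.062),attitude=quat(32,YAW,1),rate=.17);T("pre")
d=eyes.snapshot("scene"); a=d["pixels"][110:310,130:330,::-1]
cv2.imwrite("pics/s8.png",cv2.resize(a,None,fx=3,fy=3,interpolation=cv2.INTER_CUBIC))
d=eyes.snapshot("top");cv2.imwrite("pics/t8.png",cv2.resize(d["pixels"][100:300,170:370,::-1],None,fx=3,fy=3,interpolation=cv2.INTER_CUBIC))
E
```

```text
pre 20.6 [ 0.503 -0.018  0.124] [ 0.4 -0.3 -3.3] 0.0091
```

View pics/s8.png

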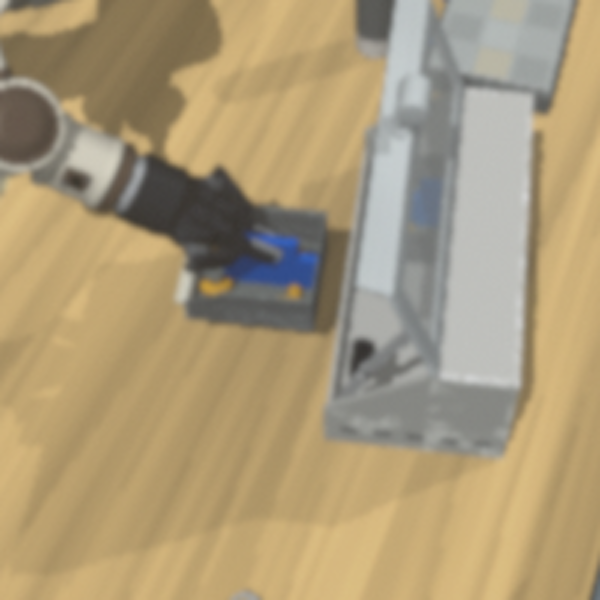

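View pics/t8.png

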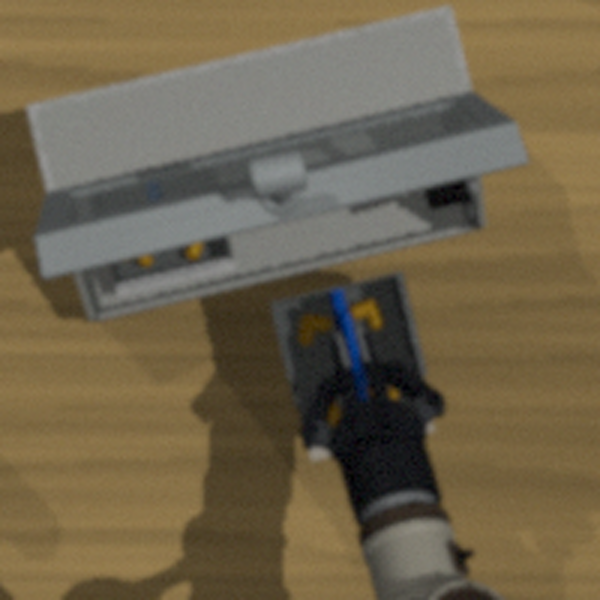

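The bin is aligned with the opening: its left edge (275, 300 in the crop) leads about 20 to 30 mm right of the shelved bin (230, 262), and its right edge clears the pad (430). I insert it.

```bash
python3 - <<'E'
from h import *
from rig import *
def T(m): 
    s=telemetry.get_state(); print(m,round(s["time_s"],2),s["tcp_pos"].round(3),s["ft_force"].round(1),round(s["opening"],4))
st=ctrl.line_to(w(-.016+.027,-.035,.062+.058),rate=.12,stop_force=8);T(f"in {st}")
if not st:
    st=ctrl.line_to(w(-.015+.027,-.035,.062+.001),rate=.06,stop_force=5);T(f"down {st}")
d=eyes.snapshot("scene"); a=d["pixels"][110:310,130:330,::-1]
cv2.imwrite("pics/s9.png",cv2.resize(a,None,fx=3,fy=3,interpolation=cv2.INTER_CUBIC))
d=eyes.snapshot("top");cv2.imwrite("pics/t9.png",cv2.resize(d["pixels"][100:300,170:370,::-1],None,fx=3,fy=3,interpolation=cv2.INTER_CUBIC))
E
```

```text
in False 22.38 [0.681 0.027 0.12 ] [-0.5  0.4 -4.2] 0.0091
down True 23.18 [0.682 0.027 0.068] [1.7 1.3 1.6] 0.0091
```

View pics/s9.png

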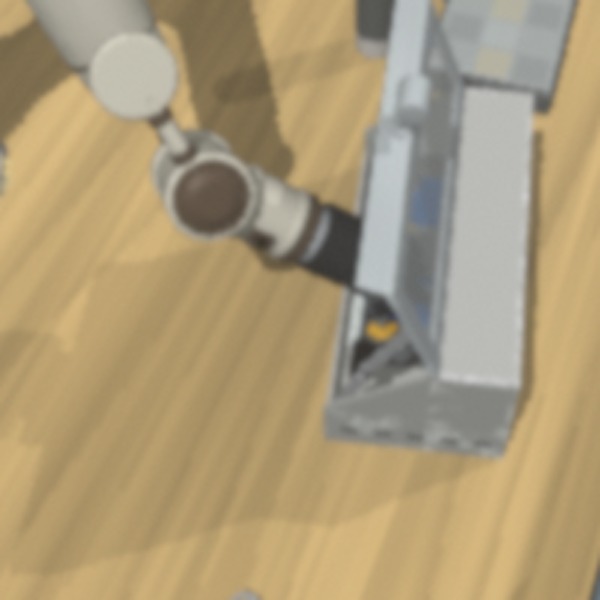

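View pics/t9.png

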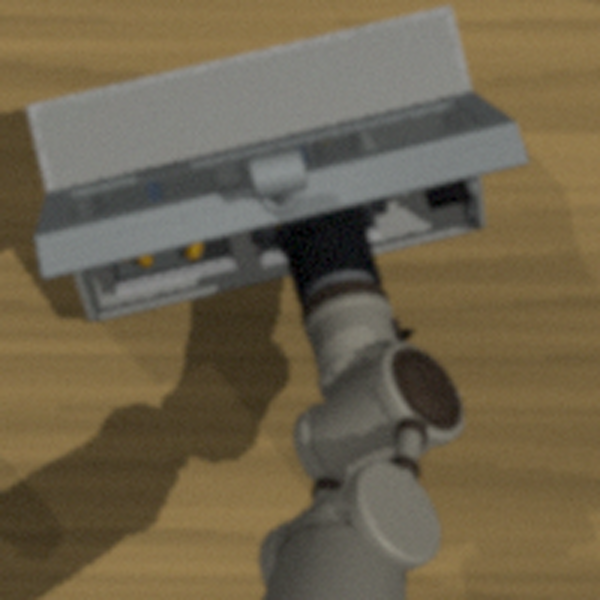

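Contact came at 6 mm, the floor height. I release and withdraw along the tool axis.

```bash
python3 - <<'E'
from h import *
from rig import *
def T(m): 
    s=telemetry.get_state(); print(m,round(s["time_s"],2),s["tcp_pos"].round(3),s["ft_force"].round(1),round(s["opening"],4))
hand.move_gripper(.045);T("open")
u=-tdir(np.deg2rad(32),YAW)
p=telemetry.get_state()["tcp_pos"]
st=ctrl.line_to(p+.17*u,rate=.15,stop_force=8);T(f"out {st}")
d=eyes.snapshot("scene"); np.savez("pics/s10.npz",**d);a=d["pixels"][110:310,130:330,::-1]
cv2.imwrite("pics/s10.png",cv2.resize(a,None,fx=3,fy=3,interpolation=cv2.INTER_CUBIC))
d=eyes.snapshot("top");np.savez("pics/t10.npz",**d);cv2.imwrite("pics/t10.png",cv2.resize(d["pixels"][100:300,170:370,::-1],None,fx=3,fy=3,interpolation=cv2.INTER_CUBIC))
E
```

```text
open 23.72 [0.68  0.028 0.066] [-0.4  0.1  0.3] 0.045
out False 25.0 [ 0.54  -0.007  0.156] [ 0.3  1.3 -0.7] 0.0448
```

View pics/s10.png

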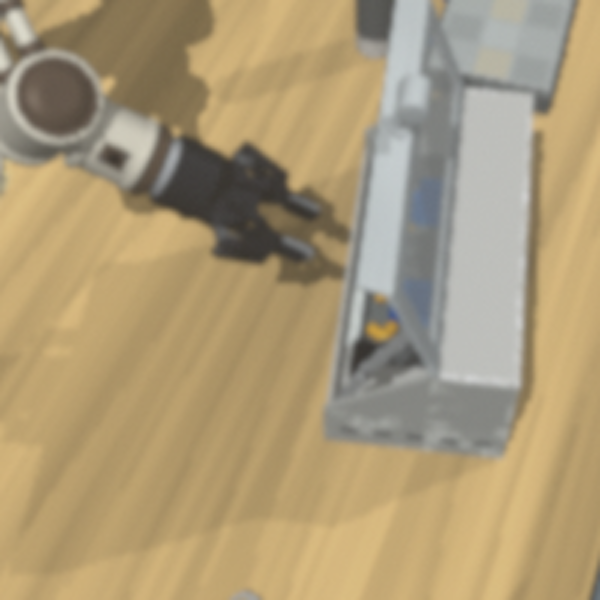

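View pics/t10.png

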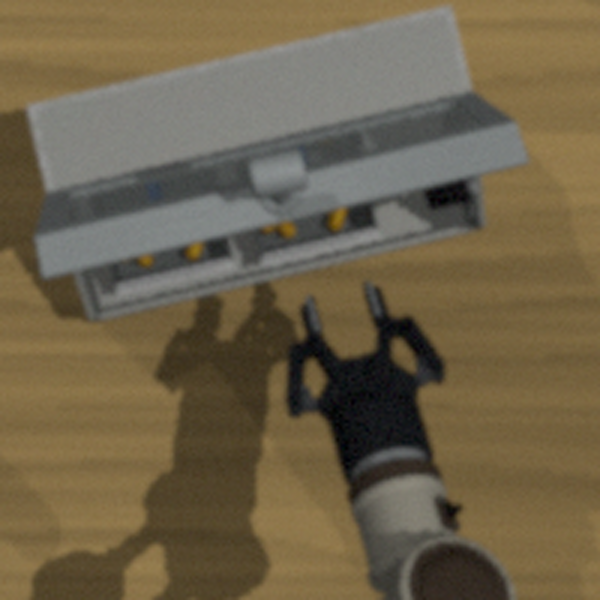

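```bash
python3 - <<'E'
from h import *
d=dict(np.load("pics/t10.npz"))
def at(u,v,z):
    T=np.linalg.inv(d["world_to_cam"]);r=T[:3,:3]@np.array([(u-d["cx"])/d["fx"],-(v-d["cy"])/d["fy"],-1]);o=T[:3,3]
    P=o+r*(z-o[2])/r[2];c,s=np.cos(YAW),np.sin(YAW);q=P[:2]-O;return np.round([c*q[0]+s*q[1],-s*q[0]+c*q[1],z],3)
for n,(cu,cv),z in [("bin fl",(248,265),.04),("bin fr",(377,235),.04),("shelved fl",(115,292),.04),("shelved fr",(236,265),.04),("pad",(447,193),.118),("front wall l",(97,317),.04),("front wall r",(482,226),.05)]:
    print(n,at(170+cu/3,100+cv/3,z))
E
python3 -c "
import cv2;im=cv2.imread('pics/t10.png')[150:330,50:520];cv2.imwrite('pics/t10b.png',cv2.resize(im,None,fx=1.7,fy=1.7))"
```

```text
bin fl [-0.09   0.035  0.04 ]
bin fr [-0.091 -0.092  0.04 ]
shelved fl [-0.086  0.164  0.04 ]
shelved fr [-0.088  0.046  0.04 ]
pad [-0.072 -0.154  0.118]
front wall l [-0.105  0.186  0.04 ]
front wall r [-0.107 -0.19   0.05 ]
```

View pics/t10b.png

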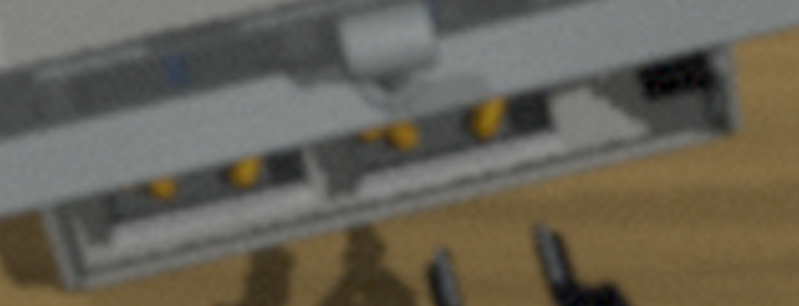

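The pad measures (-72, -154, 118) mm in the locker frame, so it is still locked, and the bin sits at y from about +23 to -95 mm. Next I plan the pad push and the press.

```bash
python3 - <<'E'
from h import *
from rig import *
def S(n,p,q):
    r=solver.solve_ik(p,q); print(n,None if r is None else r.round(2))
for el in (25,30):
  for x,z in [(-.15,.118),(-.12,.118),(-.042,.112),(-.2,.15),(-.22,.17),(-.24,.17)]: S((el,x,z),w(x,-.153,z),quat(el,YAW,1))
for f in (1,-1):
  for a in (0,.1,.15,.17,.2): S((f,a),w(-.1,0,.086)-a*tdir(np.deg2rad(50),YAW),quat(50,YAW,f))
E
```

```text
(25, -0.15, 0.118) [-0.95  0.09  2.37  1.56  1.    2.33]
(25, -0.12, 0.118) [-0.87  0.14  2.32  1.62  0.95  2.34]
(25, -0.042, 0.112) [-0.69  0.28  2.15  1.76  0.84  2.35]
(25, -0.2, 0.15) [-1.11 -0.11  2.47  1.39  1.12  2.44]
(25, -0.22, 0.17) [-1.18 -0.22  2.5   1.32  1.18  2.51]
(25, -0.24, 0.17) [-1.25 -0.26  2.53  1.27  1.24  2.51]
(30, -0.15, 0.118) [-0.92  0.04  2.36  1.46  0.93  2.47]
(30, -0.12, 0.118) [-0.84  0.09  2.3   1.51  0.87  2.48]
(30, -0.042, 0.112) [-0.67  0.24  2.13  1.62  0.76  2.49]
(30, -0.2, 0.15) [-1.07 -0.17  2.45  1.3   1.05  2.57]
(30, -0.22, 0.17) [-1.13 -0.27  2.48  1.23  1.13  2.64]
(30, -0.24, 0.17) [-1.21 -0.32  2.51  1.19  1.18  2.63]
(1, 0) [-0.36 -0.05  2.3   0.95  0.47 -2.95]
(1, 0.1) [-0.49 -0.45  2.43  0.69  0.74 -2.73]
(1, 0.15) [-0.57 -0.66  2.47  0.63  0.92 -2.67]
(1, 0.17) [-0.61 -0.74  2.48  0.61  1.   -2.65]
(1, 0.2) [-0.67 -0.86  2.49  0.6   1.12 -2.64]
(-1, 0) [-0.36 -0.05  2.3   0.95  0.47  0.19]
(-1, 0.1) [-0.49 -0.45  2.43  0.69  0.74  0.42]
(-1, 0.15) [-0.57 -0.66  2.47  0.63  0.92  0.47]
(-1, 0.17) [-0.61 -0.74  2.48  0.61  1.    0.49]
(-1, 0.2) [-0.67 -0.86  2.49  0.6   1.12  0.5 ]
```

```bash
python3 - <<'E'
from h import *
from rig import *
def T(m): 
    s=telemetry.get_state(); print(m,round(s["time_s"],2),s["tcp_pos"].round(3),s["ft_force"].round(1),round(s["opening"],4))
hand.move_gripper(0.0,20);T("shut")
Y=-.153
ctrl.line_to(w(-.15,Y,.135),attitude=quat(28,YAW,1),rate=.2);T("pre")
ctrl.line_to(w(-.11,Y,.118),rate=.15)
st=ctrl.line_to(w(-.044,Y,.113),rate=.1,stop_force=20);T(f"push {st}")
ctrl.line_to(w(-.24,Y,.165),rate=.25);T("out")
d=eyes.snapshot("scene"); a=d["pixels"][110:310,130:330,::-1]
cv2.imwrite("pics/s11.png",cv2.resize(a,None,fx=3,fy=3,interpolation=cv2.INTER_CUBIC))
E
```

```text
shut 25.6 [ 0.54  -0.007  0.156] [ 0.  -0.5 -0.5] -0.0002
pre 26.36 [ 0.553 -0.126  0.135] [ 0.3  1.  -0.3] 0.0003
push True 27.36 [ 0.645 -0.103  0.11 ] [-0.2 -0.   1. ] 0.0
out 28.27 [ 0.466 -0.148  0.165] [ 0.2 -0.7 -0.1] 0.0001
```

View pics/s11.png

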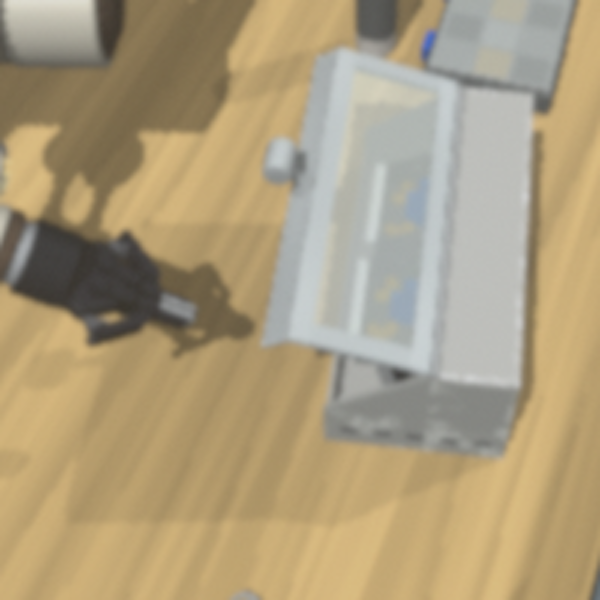

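The stay unlocked and the flap is sinking (hem at about (270, 340) in the crop). I wait clear of it, then press it shut.

```bash
python3 - <<'E'
from h import *
from rig import *
def T(m): 
    s=telemetry.get_state(); print(m,round(s["time_s"],2),s["tcp_pos"].round(3),s["ft_force"].round(1),round(s["opening"],4))
p=w(-.1,0,.086)-.18*tdir(np.deg2rad(50),YAW)
ctrl.goto(p,quat(50,YAW,-1));T("wait")
ctrl.pause(2.5)
d=eyes.snapshot("scene"); a=d["pixels"][110:310,130:330,::-1]
cv2.imwrite("pics/s12.png",cv2.resize(a,None,fx=3,fy=3,interpolation=cv2.INTER_CUBIC))
d=eyes.snapshot("wrist");cv2.imwrite("pics/w12.png",d["pixels"][:,:,::-1]);T("")
E
```

```text
wait 30.13 [0.453 0.006 0.223] [ 0.9  0.2 -0.1] 0.0001
 32.73 [0.453 0.006 0.224] [-0.5 -0.7 -0. ] 0.0003
```

View pics/s12.png

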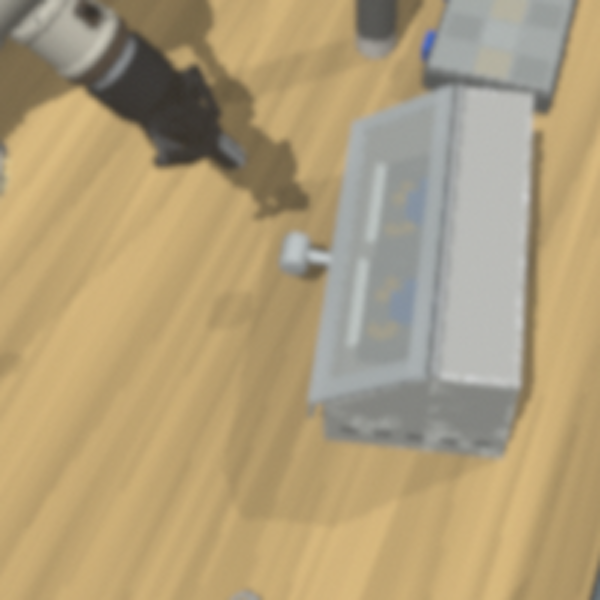

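View pics/w12.png

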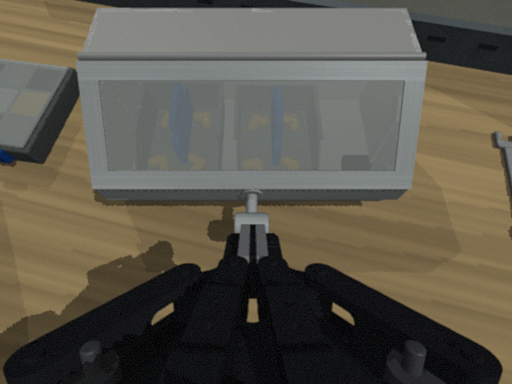

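Both bins stand side by side, with blue dividers at (180, 120) and (278, 120) in the wrist view, and the flap rests ajar. I press it shut.

```bash
python3 - <<'E'
from h import *
from rig import *
def T(m): 
    s=telemetry.get_state(); print(m,round(s["time_s"],2),s["tcp_pos"].round(3),s["ft_force"].round(1),round(s["opening"],4))
D=tdir(np.deg2rad(50),YAW); e=w(-.1,0,.086)
ctrl.pause(.3)
ctrl.line_to(e-.03*D,rate=.15,stop_force=15);T("near")
st=ctrl.line_to(e+.012*D,rate=.04,stop_force=28);T(f"press {st}")
s=telemetry.get_state();print("depth along D beyond edge",(s["tcp_pos"]-e)@D)
ctrl.pause(.4);T("hold")
ctrl.line_to(e-.17*D,rate=.2);T("off");ctrl.pause(.5)
d=eyes.snapshot("scene");np.savez("pics/s13.npz",**d); a=d["pixels"][110:310,130:330,::-1]
cv2.imwrite("pics/s13.png",cv2.resize(a,None,fx=3,fy=3,interpolation=cv2.INTER_CUBIC))
d=eyes.snapshot("wrist");cv2.imwrite("pics/w13.png",d["pixels"][:,:,::-1])
d=eyes.snapshot("top");np.savez("pics/t13.npz",**d);cv2.imwrite("pics/t13.png",cv2.resize(d["pixels"][80:280,160:360,::-1],None,fx=3,fy=3,interpolation=cv2.INTER_CUBIC))
W=cloud(d);W0=cloud(dict(np.load("pics/top0.npz")))
c,s_=np.cos(YAW),np.sin(YAW)
def prof(W):
    q=W.reshape(-1,3);q=q[~np.isnan(q[:,0])];x=(q[:,0]-O[0])*c+(q[:,1]-O[1])*s_;y=-(q[:,0]-O[0])*s_+(q[:,1]-O[1])*c
    for ys in ((.172,.186),(-.186,-.172)):
        m=(y>ys[0])&(y<ys[1])&(x>-.09)&(x<-.02)&(q[:,2]>.05);print(np.polyfit(x[m],q[m,2],1),m.sum())
prof(W0);prof(W)
E
```

```text
near 34.18 [0.546 0.029 0.109] [-0.2 -0.1  0.4] -0.0
press True 34.94 [0.565 0.034 0.085] [-27.2  -6.6  24.5] -0.0001
depth along D beyond edge 0.0005148291888640828
hold 35.34 [0.565 0.034 0.085] [-24.2  -5.   22.2] -0.0003
off 36.34 [0.459 0.008 0.215] [ 1.2 -0.3 -0.6] -0.0
[0.85764049 0.16951954] 146
[0.85958923 0.17012107] 142
[0.83469344 0.16905287] 144
[0.83301771 0.1691557 ] 143
```

View pics/s13.png

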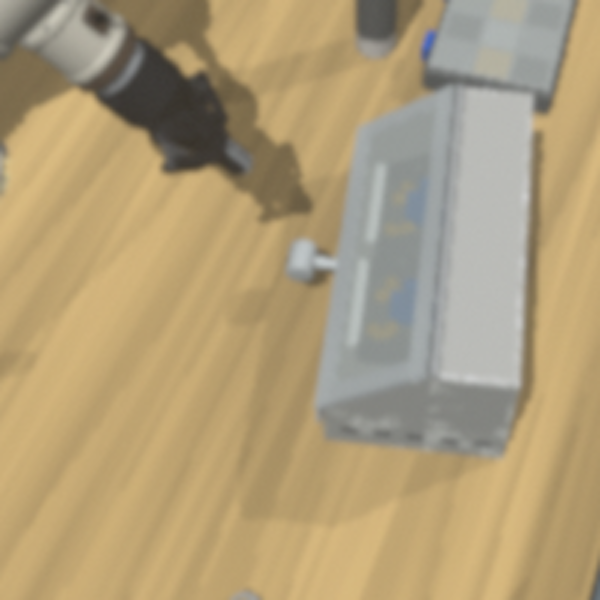

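View pics/w13.png

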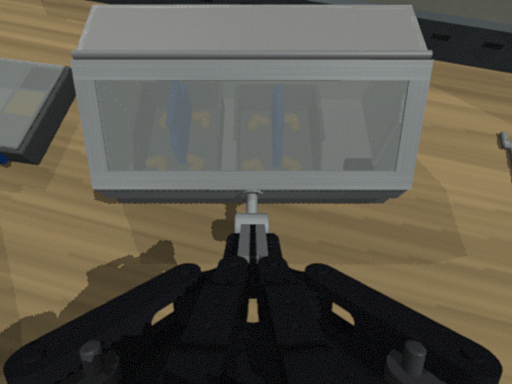

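```bash
python3 - <<'E'
from h import *
c,s=np.cos(YAW),np.sin(YAW)
for a in ("top0","t13","scene0","s13"):
    W=cloud(dict(np.load(f"pics/{a}.npz")))
    q=W.reshape(-1,3);q=q[~np.isnan(q[:,0])];x=(q[:,0]-O[0])*c+(q[:,1]-O[1])*s;y=-(q[:,0]-O[0])*s+(q[:,1]-O[1])*c
    r=[]
    for m in [(abs(y)<.17)&(x>-.097)&(x<-.08)&(q[:,2]>.06),(abs(y)<.17)&(x>.02)&(x<.07)&(q[:,2]>.1),(abs(abs(y)-.18)<.007)&(x>-.09)&(x<-.02)&(q[:,2]>.06),(x>-.175)&(x<-.14)&(abs(y)<.018)&(q[:,2]>.03)]:
        v=q[m]; r.append((m.sum(),round(np.mean(v[:,2]-(.839*x[m])),4),round(np.std(v[:,2]-(.839*x[m]))/m.sum()**.5,4), round(np.mean(v[:,2]),4)))
    print(a,r)
E
python3 -c "
import cv2,numpy as np
a=np.load('pics/scene0.npz')['pixels'];b=np.load('pics/s13.npz')['pixels']
f=lambda p:cv2.resize(np.ascontiguousarray(p[130:265,220:315,::-1]),None,fx=4,fy=4,interpolation=cv2.INTER_CUBIC)
cv2.imwrite('pics/cmp.png',np.hstack([f(a),f(b)]))"
```

```text
top0 [(np.int64(795), np.float64(0.1671), np.float64(0.0001), np.float64(0.093)), (np.int64(2476), np.float64(0.1228), np.float64(0.0002), np.float64(0.1605)), (np.int64(289), np.float64(0.1688), np.float64(0.0002), np.float64(0.1231)), (np.int64(145), np.float64(0.1994), np.float64(0.0007), np.float64(0.0687))]
t13 [(np.int64(791), np.float64(0.1671), np.float64(0.0001), np.float64(0.0929)), (np.int64(2488), np.float64(0.1227), np.float64(0.0002), np.float64(0.1605)), (np.int64(289), np.float64(0.1694), np.float64(0.0001), np.float64(0.1241)), (np.int64(145), np.float64(0.1995), np.float64(0.0007), np.float64(0.0688))]
scene0 [(np.int64(410), np.float64(0.1703), np.float64(0.0001), np.float64(0.0961)), (np.int64(1389), np.float64(0.1233), np.float64(0.0003), np.float64(0.1611)), (np.int64(167), np.float64(0.1683), np.float64(0.001), np.float64(0.1226)), (np.int64(97), np.float64(0.1993), np.float64(0.0011), np.float64(0.0678))]
s13 [(np.int64(415), np.float64(0.1706), np.float64(0.0001), np.float64(0.0964)), (np.int64(1394), np.float64(0.1234), np.float64(0.0003), np.float64(0.1611)), (np.int64(191), np.float64(0.1659), np.float64(0.0012), np.float64(0.1204)), (np.int64(97), np.float64(0.1997), np.float64(0.001), np.float64(0.0679))]
```

View pics/cmp.png

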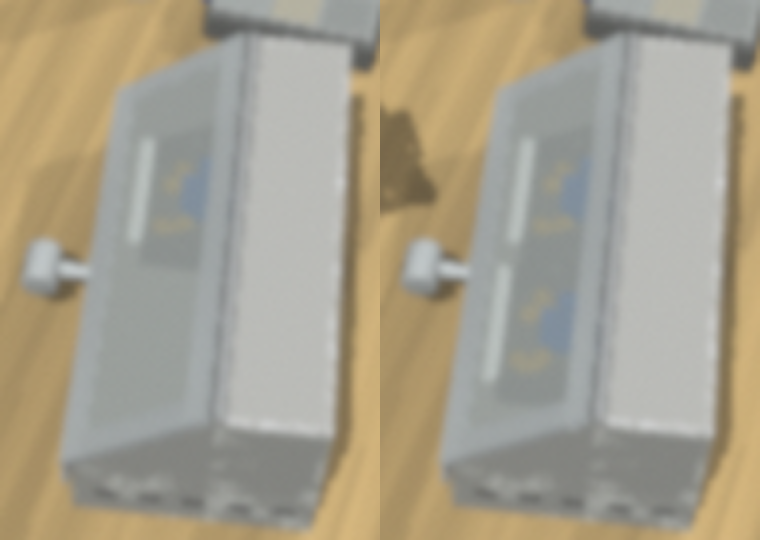

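The flap's lower edge and the knob are at the same heights as at the start, to within 0.4 mm. So the flap is fully shut, the bin is inside and upright, and nothing touches the robot. I hand the job in.

```bash
python3 - <<'E'
from rig import *
order.close_job(); print(telemetry.get_state()["time_s"])
E
```

```text
the job is handed in; nothing more can be done
the job is handed in; nothing more can be done
```

The stock bin is in the flap locker beside the other bin, and the flap is pressed fully shut. The job was handed in at about 36 s of the 72 s allowed.

**What I did, in order**
- I raised the flap by its knob. The stay had not yet locked on my first look, so I pushed the flap on to its stop. The pad then moved to its locked position, and the flap held with the gripper open.
- I carried the bin by its divider and stood it on the locker floor; contact came at the floor's 6 mm height. While held, its rim showed under about 1.5° of tilt.
- I pushed the pad back and pulled clear while the flap sank. Then I pressed the flap's edge home with about 36 N on the fingertips.

**Last checks**
- **Flap:** its lower edge and the knob are at the same heights as in the first pictures, to within 0.4 mm. Fits along the narrow side frame disagreed by 1–2 mm, in opposite directions in the two cameras; I put that down to noise.
- **Bin:** it stands upright beside the other bin with its fittings in it. By my pixel readings its centre is within about 5 mm of the target point across the locker (y).
- **Other things:** the shelved bin, can and case look untouched in the last pictures. I did not measure these or check the wrench separately.

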